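# Fish the filter cartridge out of its housing with the puller hook

## Task

Take the orange-handled puller hook from its stand, feel for the small wire pull eye at the bottom of the white water-filter housing and draw the blue cartridge straight out with the hook, without jabbing or forcing and without your fingers touching the cartridge. Set the cartridge gently upright in the middle of the white drip dish, unhook, and hang the hook back in the fork of its stand; leave everything else where it is.

Things in the scene. Friction and masses are not known exactly. Their poses are not given: they have to be found in the camera images.
- housing: White upright water-filter housing, fixed, cap off: 92 mm outside diameter (blue foot 108 mm), 110 mm high, round bore 76 mm wide, open at the top, inner floor 10 mm above the worktop. Two hose ports reach to +-71 mm along its own y at 30 mm height. Origin: centre of its underside, z up.
- cartridge: Blue round filter cartridge, 64 mm diameter, 30 mm high, 0.25 to 0.42 kg (heavy foot), on the bore's floor, its flat top 70 mm below the mouth; two feet astride a floor rib keep it from turning. Three sprung grips hold it with some 3 to 10 N of drag over the first 20 mm of lift. Origin: centre of its underside, z up. Still readable while it hangs, tilted up to 0.5 rad, on the hook.
- hook: Puller hook hanging upright in the stand, 176 mm long, 0.11 kg. Origin: on the shank's axis, at the toe's underside; z up the shank; x the way the toe points (at first away from the stand's post). Shank 6 mm thick. Toe: a blade 5 mm wide, 4 mm thick, from x = -3 to 15.5 mm; its end is turned up to z = 11 mm, leaving an 8.5 mm trough between shank and turned-up end.
- collar (a point): Centre of the underside of the hook's collar, a disc of 32 mm diameter, 6 mm thick, at hook z = 112 mm. Above it the orange handle, hook z 118 to 176 mm, 24 mm along the hook's x by 18 mm along its y: grip it from above across y, near z 150 mm.
- stand: Fixed hook stand: wooden foot 100 x 85 mm, steel post at +x, and at the top a flat fork with a 12 mm wide slot along its own x, open towards -x, closed at x = 10 mm; arms 6 mm thick, top at 132 mm, reaching to x = -33 mm. Origin: on the worktop below the hook's seat, z up. The hook hangs with its shank in the slot, its collar on the arms.
- seat (a point): The seat of the hook's collar: on the fork's top, in the middle of the slot, straight above the stand's origin, 132 mm up.
- dish: White round drip dish, fixed, 132 mm over the rim, 12 mm high, inner floor 6 mm above the worktop and about 104 mm wide. Origin: centre of its underside.
- cap: Blue ribbed screw cap of the housing, 104 mm diameter, 37 mm high, lying loose. Bystander. Origin: centre of its underside.
- phone: Black flip phone, 46 x 95 x 19 mm, lying shut. Bystander. Origin: underside.
- burner_cap: Black burner cap, disc of 87 mm, 9 mm thick. Bystander. Origin: underside.
- jar: White flowered porcelain canister without lid, 151 mm diameter, 170 mm high. Bystander. Origin: underside.
- top_face (a point): Centre of the cartridge's top face; axes as the cartridge's. On the face stands the pull eye, an upright arch of 4 mm steel wire: legs 12.4 mm apart (8.4 mm free between), 23.5 mm high, 19.5 mm free under its 6 mm flat top. Its plane is the cartridge's y-z plane, but it sits fast anywhere from y = -11 to +11 mm along that y; no reading tells where: see it or feel for it.

How it is judged:
On the way, in this order (a step that is already met when the one before it is completed fails the run):
1. the hook is lifted out of its stand (distance between collar and seat above 0.06 m), for 0.1 s.
2. the cartridge hangs on the hook, drawn clear of the housing (height (world z) of cartridge above 0.112 m and contact force between hook and cartridge above 0.8 N), for 0.2 s.
3. the cartridge stands upright in the dish, off the hook (horizontal distance between cartridge and dish below 0.025 m and height (world z) of cartridge below 0.011 m and angle between cartridge's own z axis and vertical below 0.1 rad and contact force between hook and cartridge below 0.1 N), for 0.2 s.
At the end, for the whole second after the job is handed in: The cartridge stands upright (within 0.1 rad) and at rest on the dish's floor, its centre within 25 mm of the dish's centre, off the hook; the hook hangs at rest and upright (within 0.12 rad) in its stand with its collar within 25 mm of the seat (horizontal distance between cartridge and dish below 0.025 m and height (world z) of cartridge below 0.011 m and angle between cartridge's own z axis and vertical below 0.1 rad and linear speed of each of cartridge, hook below 0.02 m/s and distance between collar and seat below 0.025 m and angle between hook's own z axis and vertical below 0.12 rad); the robot touches nothing.
It fails at once if the hook presses or pulls on the cartridge with more than 25 N (contact force between hook and cartridge above 25 N).
It fails at once if the hook is forced against the housing with more than 25 N (contact force between hook and housing above 25 N).
It fails at once if the fingers touch the cartridge (contact force between the fingers and cartridge above 0.5 N).
It fails at once if the cartridge is dropped or banged into the dish (more than 25 N) (contact force between cartridge and dish above 25 N).
It fails at once if a bystander is shifted by more than 20 mm (distance of any of cap, phone, burner_cap, jar from where it was at the start of the episode above 0.02 m).
It also fails if it takes over 72 s, if anything falls off the work surface, if the arm or the gripper's body presses on something with over 40 N, if the wrist force passes 120 N, or if a joint passes its speed limit or range.

## Robot

A 6-joint arm with a two-finger parallel gripper is mounted at the origin on a cart in front of the work surface, level with it; the furniture and walls round the work are solid. World frame = base frame: x ahead of the robot, y to its left, z up, the work surface at z = 0. Lengths are in m, angles in rad, forces in N, time in s.
With the tool pointing down it reaches from about 0.25 to 0.8 m from the base axis. Payload 8.5 kg.
Tool frame: the origin (TCP) lies at the very end of the fingers, on their centre line; the grasp point (between the pads) lies 19 mm behind it; x points along the fingers, z is the direction in which the jaws open and shut, and the axes are right-handed (so a half turn about x gives the same grasp; the last joint's range is limited). The gripper opens to 85 mm and grips with 20 to 120 N. Pads are 22 mm wide; open, the fingers measure 114 mm over their backs; the gripper's body (76 mm by 85 mm) begins 54 mm behind the grasp point. The pads swing forward as they close: fully open they stand 13 mm farther back than shut.
Start: joints at [1.102, 0.238, -0.013, 1.319, 0, 1.571], TCP at [0.237, 0.468, 0.231] pointing down, gripper open.
Joint ranges: [-2.66, 2.66], [-1.03, 1.9], [-1.14, 1.46], [-1.82, 2.27], [-1.45, 1.34], [-3.14, 3.14]. Speed limits (rad/s): [2.22, 2.22, 2.79, 3.14, 3.14, 3.14].

## Interface

Orientations are given as a unit quaternion [x, y, z, w].
In Python, from cell import r gives the robot as it stands. The module is installed in compiled form; this text tells all that it offers.
- The arm moves only by the shell command python3 -m jog 'ROWS' [FORCE]. ROWS is JSON, one flat list of numbers, 5 for each row, row after row: the opening, from 0 (shut) to 1 (fully open), then the shift along the tool's x, y, z in m, then the turn about the tool's x in degrees. In form: [fingers, tx, ty, tz, roll, fingers, tx, ty, tz, roll, ...]. A call has 1 to 20 rows; each row is the pose to reach, as a shift and turn from the pose commanded when the call began, along the tool's axes at that moment; what a row does not reach only later rows make up. A row lasts 1/12 s, in which the tool goes at most 41.7 mm and 7.16 degrees, less where a joint would pass 70% of its speed; a pose out of reach is approached as far as the arm can. A call with a gripper value outside its range is refused whole. The fingers move at their own pace and stop on an object; FORCE is the grip in N (left out, the last holds). Time passes only in rows, so rows that repeat a pose let the fingers close. It gives the time, the measured TCP pose, the force and the opening at its end, in the units of the state.
- r.state(): the state, without advancing time (a new reading comes with each control period).
- r.camera(name): name is "side" or "top" or "wrist"; returns a dict with "image" (480x640x3 uint8, red, green, blue), "vfov" (degrees; the focal length in pixels is half the picture's height over the tangent of half this angle, whatever the lens; pixels are square), "cx", "cy" (the principal point, pixels), "extrinsics" (4x4, takes a point from camera to world coordinates); the wrist camera has in their place "mount" (4x4, takes a point from camera to tool coordinates, whose origin is the TCP and whose axes are the tool frame's). Camera axes: x right, y down, z forward; pixel columns grow to the right and rows downward; lengths in m; the calibration is good to about 2 mm. A picture is of the moment at which its call begins: read the wrist's pose just before it. There is no depth.
- r.job_done(): hands the job in, once; it reports no verdict.
The state is a dict: "clock": time; "joint_positions": joint angles; "qvel": joint speeds; "tau": joint torques, N m; "tcp_pos": TCP position; "orientation": TCP orientation; "force": force on the tool from outside, world axes, zero at the start; "torque": the same for the moment, N m; "opening": finger opening in m.
Only numpy, scipy, OpenCV 4.12 (cv2) and the standard library are available. Lean on these libraries where they do the work, as an engineer would, in place of code of your own. Each camera call takes 0.05 s, during which the arm holds its last target.

## Working session

There is one attempt and no reset: what is moved stays moved. The work goes in short steps, Python scripts to look and compute and a shell command to move; the robot and the scene stay as the last step left them, time stands still between calls to the robot, and variables do not carry over. Pictures are saved under pics/ and viewed, and the job is handed in when it is done.

```bash
mkdir -p pics; python3 - <<'E'
from cell import r
import cv2,numpy as np
s=r.state();print(s)
for n in ["side","top","wrist"]:
    c=r.camera(n);cv2.imwrite(f"pics/{n}0.png",c["image"][:,:,::-1])
    print(n,c["vfov"],c["cx"],c["cy"],np.round(c.get("extrinsics",c.get("mount")),4).tolist())
E
```

```text
{'clock': 0.0, 'joint_positions': array([ 1.10198142e+00,  2.38823161e-01, -1.42512875e-02,  1.31919437e+00,
       -2.70348399e-05,  1.57074623e+00]), 'qvel': array([ 0.00201827,  0.00279093,  0.00187947,  0.00019939, -0.00054229,
        0.000252  ]), 'tau': array([ 1.51971312e-04, -5.38786268e+01,  3.46443057e+01,  1.81638688e-02,
        4.37201209e-05, -3.66403867e-06]), 'tcp_pos': array([0.23703239, 0.46798493, 0.23065655]), 'orientation': array([-0.37048841,  0.60288854,  0.36992704,  0.60201141]), 'force': array([-0.35401613,  0.38273388,  0.12867949]), 'torque': array([ 0.01891544, -0.02775251,  0.06535852]), 'opening': 0.08542365614320586}
side 47.647600685080334 309.3653235539895 237.03820911666182 [[0.8868, -0.2036, 0.4149, -0.0653], [-0.462, -0.4121, 0.7853, -1.1684], [0.0111, -0.8881, -0.4596, 0.7397], [0.0, 0.0, 0.0, 1.0]]
top 55.75225562929116 317.7054780457457 241.09081766609881 [[-0.0148, -0.9955, 0.0938, 0.3814], [-0.9997, 0.0165, 0.0175, -0.1042], [-0.019, -0.0935, -0.9954, 1.286], [0.0, 0.0, 0.0, 1.0]]
wrist 66.3642163279516 319.62520471188884 233.9840953633759 [[-0.0001, -0.2788, 0.9603, -0.1434], [0.0004, -0.9603, -0.2788, 0.0702], [1.0, 0.0004, 0.0002, -0.0008], [0.0, 0.0, 0.0, 1.0]]
```

View pics/side0.png

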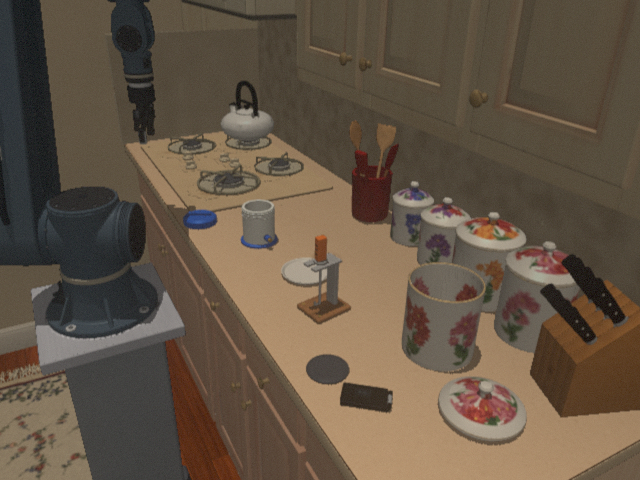

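View pics/top0.png

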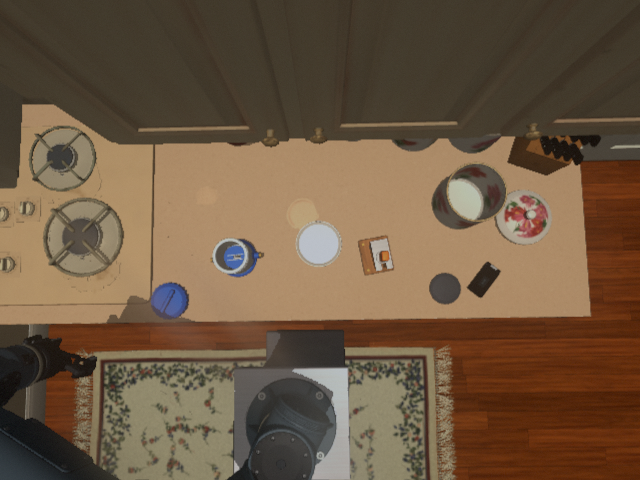

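View pics/wrist0.png

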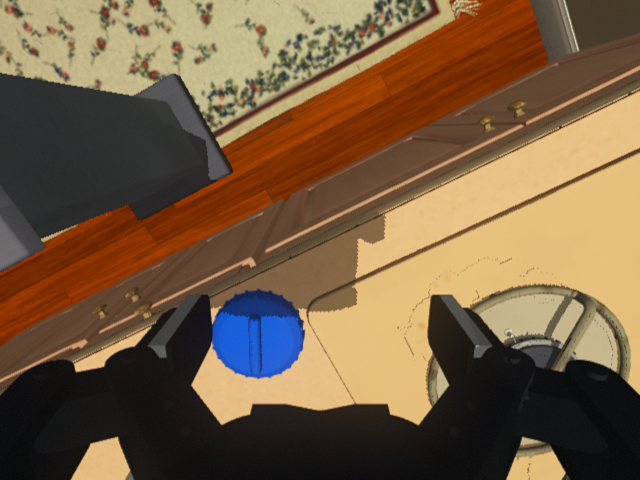

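The side view shows the housing at (258,225), dish (307,270), hook in its stand (322,280), jar (443,315), burner cap (328,369) and phone (366,397). In the top view the housing mouth is at (233,257), dish (319,244), stand (377,256) with an orange handle top at (384,257), and cap (169,300). I'll enlarge these next.

```bash
cat > h.py <<'E'
import numpy as np,cv2
from cell import r
from scipy.spatial.transform import Rotation as R
def ray(name,u,v,c=None,s=None):
    c=c or r.camera(name)
    f=240/np.tan(np.radians(c["vfov"]/2))
    d=np.array([(u-c["cx"])/f,(v-c["cy"])/f,1])
    if "extrinsics" in c: T=np.array(c["extrinsics"])
    else: T=tcpT(s)@np.array(c["mount"])
    return T[:3,3],T[:3,:3]@d
def tcpT(s):
    T=np.eye(4);T[:3,:3]=R.from_quat(s["orientation"]).as_matrix();T[:3,3]=s["tcp_pos"];return T
def atz(name,u,v,z,c=None,s=None):
    o,d=ray(name,u,v,c,s);return o+d*(z-o[2])/d[2]
def proj(p,c,s=None):
    f=240/np.tan(np.radians(c["vfov"]/2))
    T=np.array(c["extrinsics"]) if "extrinsics" in c else tcpT(s)@np.array(c["mount"])
    q=np.linalg.inv(T)@np.append(p,1)
    return np.array([c["cx"]+f*q[0]/q[2],c["cy"]+f*q[1]/q[2]])
def crop(im,x0,y0,x1,y1,k,fn):
    cv2.imwrite(fn,cv2.resize(im[y0:y1,x0:x1,::-1],None,fx=k,fy=k,interpolation=cv2.INTER_CUBIC))
E
python3 - <<'E'
import cv2
t=cv2.imread("pics/top0.png");s=cv2.imread("pics/side0.png")
cv2.imwrite("pics/tc.png",cv2.resize(t[215:305,205:405],None,fx=4,fy=4,interpolation=cv2.INTER_CUBIC))
cv2.imwrite("pics/sc.png",cv2.resize(s[190:330,225:365],None,fx=4.2,fy=4.2,interpolation=cv2.INTER_CUBIC))
E
```

```text
(no output)
```

View pics/tc.png

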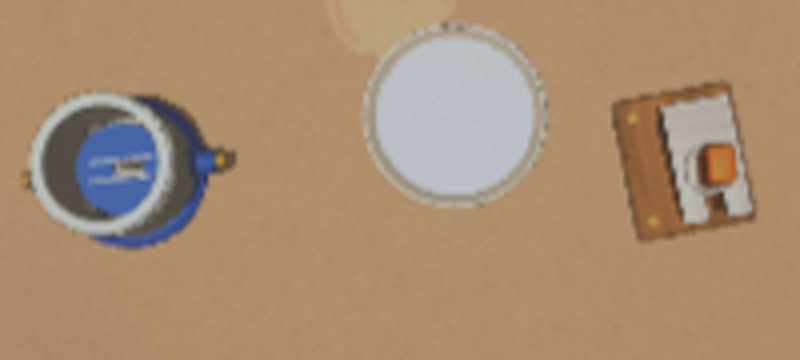

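View pics/sc.png

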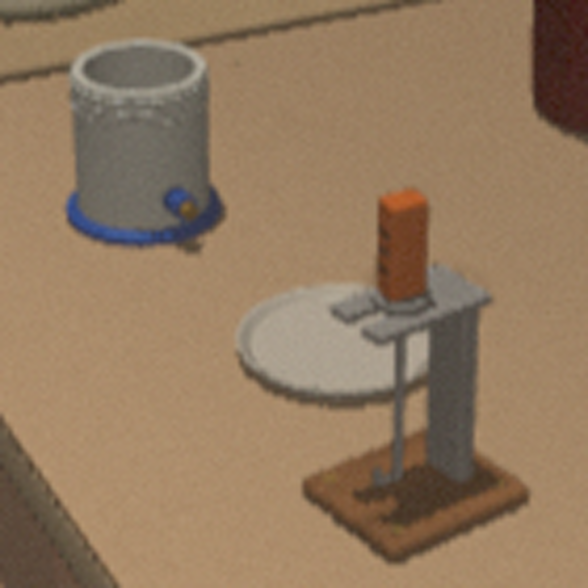

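```bash
python3 - <<'E'
from h import *
c=r.camera("top");d=r.camera("side")
T=lambda x,y,z:atz("top",205+x/4,215+y/4,z,c)
S=lambda x,y,z:atz("side",225+x/4.2,190+y/4.2,z,d)
print("mouth top",T(101,163,.11)[:2],"side",S(138,70,.11)[:2])
print("foot housing side", S(146,208,.0)[:2])
print("dish",T(456,114,.012)[:2],S(336,341,.012)[:2])
print("handle",T(719,165,.196)[:2],S(404,197,.196)[:2])
a=[T(*p,.012)[:2] for p in [(613,102),(733,84),(755,217),(638,240)]]
print(a)
for i in range(4):
    e=a[(i+1)%4]-a[i];print(np.linalg.norm(e),np.degrees(np.arctan2(e[1],e[0])))
print("ports",T(215,162,.03)[:2],T(25,180,.03)[:2])
print("arch",T(130,165,.06)[:2])
print("lines",T(88,160,.04)[:2],T(155,157,.04)[:2],T(88,183,.04)[:2],T(125,180,.04)[:2])
E
```

```text
mouth top [0.45768595 0.14496914] side [0.45903426 0.13716898]
foot housing side [0.46486517 0.14592527]
dish [ 0.49461079 -0.08528083] [ 0.49230155 -0.09105001]
handle [ 0.44495339 -0.24527055] [ 0.44894524 -0.25017132]
[array([ 0.50126554, -0.1959415 ]), array([ 0.51258485, -0.28055289]), array([ 0.41890619, -0.29314092]), array([ 0.40411898, -0.21113863])]
0.08536518716254549 -82.38021026619654
0.09452063221835487 -172.34675123288312
0.08332489030425108 100.22210768134016
0.09832805022349446 8.891010479370832
ports [0.46229873 0.08241192] [0.45188109 0.21493894]
arch [0.45925343 0.13579991]
lines [0.46444466 0.16881224] [0.46577395 0.12241711] [0.44855961 0.16874961] [0.4502243  0.14315452]
```

```bash
python3 - <<'E'
from h import *
s=r.state();M=R.from_quat(s["orientation"]).as_matrix();print(M.round(4))
for a in (-90,-30,0,30):
    z=(M@R.from_euler('x',a,degrees=True).as_matrix())[:,2];print(a,np.degrees(np.arctan2(z[1],z[0])))
print(M.T@(np.array([.45,.09,.30])-s["tcp_pos"]))
E
```

```text
[[-3.000e-04 -8.921e-01  4.518e-01]
 [-6.000e-04  4.518e-01  8.921e-01]
 [-1.000e+00 -0.000e+00 -7.000e-04]]
-90 153.14287252165755
-30 93.14287819072413
0 63.142872012731324
30 33.142866089201725
[-0.06882367 -0.36077379 -0.2412735 ]
```

```bash
python3 - <<'E'
from h import *
s=r.state();M=R.from_quat(s["orientation"]).as_matrix()
print(M.T@(np.array([.5,.14,.25])-s["tcp_pos"]))
E
```

```text
[-0.01887034 -0.38279158 -0.17404343]
```

```bash
python3 -m jog '[1,-0.019,-0.383,-0.174,-31, 1,-0.019,-0.383,-0.174,-31, 1,-0.019,-0.383,-0.174,-31, 1,-0.019,-0.383,-0.174,-31, 1,-0.019,-0.383,-0.174,-31, 1,-0.019,-0.383,-0.174,-31, 1,-0.019,-0.383,-0.174,-31, 1,-0.019,-0.383,-0.174,-31, 1,-0.019,-0.383,-0.174,-31, 1,-0.019,-0.383,-0.174,-31, 1,-0.019,-0.383,-0.174,-31, 1,-0.019,-0.383,-0.174,-31, 1,-0.019,-0.383,-0.174,-31, 1,-0.019,-0.383,-0.174,-31]'
python3 - <<'E'
from h import *
s=r.state();print(s['joint_positions'])
c=r.camera("wrist");cv2.imwrite("pics/w1.png",c["image"][:,:,::-1])
np.save("s1.npy",np.array([s["tcp_pos"].tolist()+s["orientation"].tolist()]))
E
```

```text
clock: 1.42
tcp_pos: [0.4999, 0.1402, 0.2501]
orientation: [-0.517, 0.482, 0.518, 0.482]
force: [0.0, 0.1, 0.5]
opening: 0.0856
[2.73310563e-01 2.23216393e-01 1.44980490e-02 1.36284669e+00
 1.99836966e-04 2.01464205e-01]
```

View pics/w1.png

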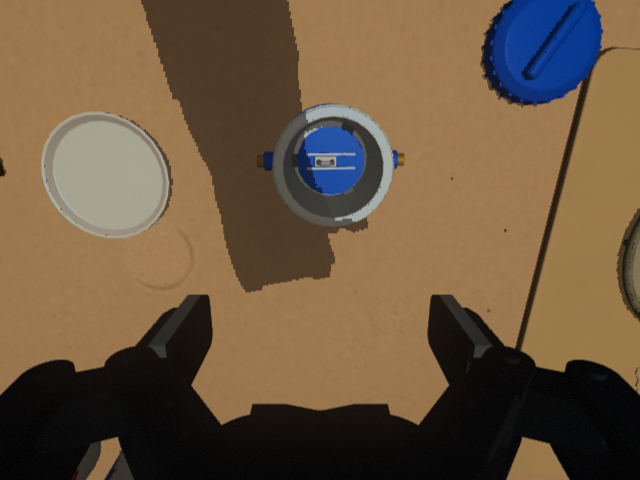

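```bash
python3 - <<'E'
import cv2
t=cv2.imread("pics/w1.png")
cv2.imwrite("pics/w1c.png",cv2.resize(t[95:235,250:415],None,fx=4.2,fy=4.2,interpolation=cv2.INTER_CUBIC))
cv2.imwrite("pics/w1d.png",cv2.resize(t[120:200,285:375],None,fx=7,fy=7,interpolation=cv2.INTER_CUBIC))
E
```

```text
(no output)
```

View pics/w1c.png

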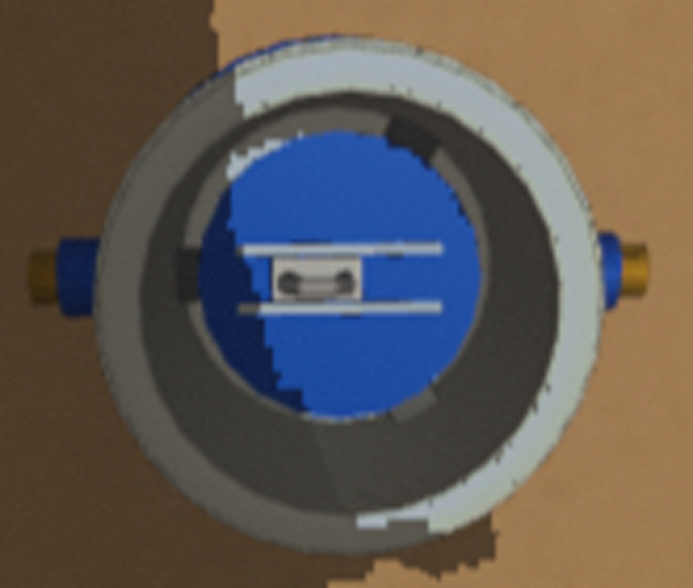

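View pics/w1d.png

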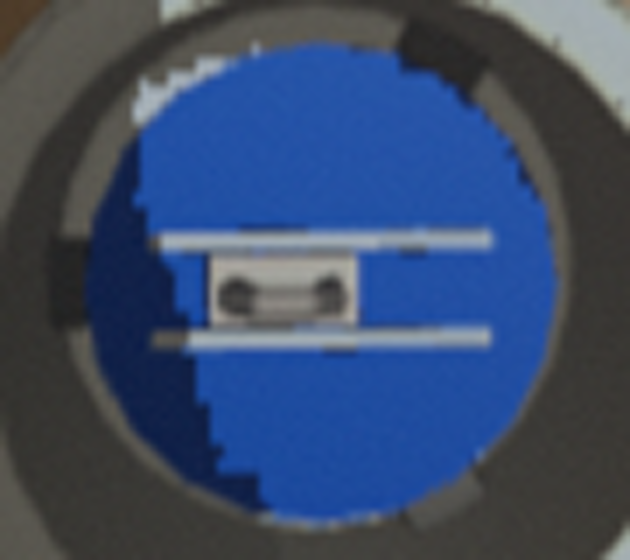

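```bash
python3 - <<'E'
from h import *
a=np.load("s1.npy")[0];s=dict(tcp_pos=a[:3],orientation=a[3:])
c=r.camera("wrist")
M=tcpT(s);print("yaw z",np.degrees(np.arctan2(M[1,2],M[0,2])),"cam",(M@c["mount"])[:3,3])
W=lambda u,v,z:atz("wrist",u,v,z,c,s)[:2]
D=lambda x,y,z:W(285+x/7,120+y/7,z)
print("eye top",D(283,296,.0635),"base plate",D(283,291,.041),"legs dist",np.linalg.norm(D(237,296,.06)-D(328,296,.06)))
print("plate corners",D(209,252,.042),D(357,326,.042))
print("cart",D(323,285,.04))
C=lambda x,y,z:W(250+x/4.2,95+y/4.2,z)
print("mouth",C(348,295,.11))
print("lines",D(150,241,.043),D(493,238,.043),D(493,337,.043))
print("dish",W(106,174,.012))
# eye from top camera
t=r.camera("top")
for z in(.0635,): print("proj eye in top",proj(np.append(D(283,296,z),z),t))
E
```

```text
yaw z 94.11648771043373 cam [0.42950002 0.13417395 0.39347285]
eye top [0.45843674 0.14141057] base plate [0.45974615 0.14185306] legs dist 0.011638823890820963
plate corners [0.45523873 0.13153383] [0.46358577 0.15216943]
cart [0.45864327 0.1472159 ]
mouth [0.4561624  0.14621191]
lines [0.45429626 0.12357853] [0.45059735 0.16925699] [0.46362649 0.17055568]
dish [ 0.4912066  -0.08267351]
proj eye in top [235.18206475 256.50637701]
```

```bash
python3 -m jog '[1,-0.01,0.081,-0.382,-4, 1,-0.01,0.081,-0.382,-4, 1,-0.01,0.081,-0.382,-4, 1,-0.01,0.081,-0.382,-4, 1,-0.01,0.081,-0.382,-4, 1,-0.01,0.081,-0.382,-4, 1,-0.01,0.081,-0.382,-4, 1,-0.01,0.081,-0.382,-4, 1,-0.01,0.081,-0.382,-4, 1,-0.01,0.081,-0.382,-4, 1,-0.01,0.081,-0.382,-4, 1,-0.01,0.081,-0.382,-4, 1,-0.01,0.081,-0.382,-4]'
cat > snap.py <<'E'
import sys
from h import *
n=sys.argv[1];s=r.state()
c=r.camera("wrist");cv2.imwrite(f"pics/{n}.png",c["image"][:,:,::-1])
np.save(n+".npy",np.r_[s["tcp_pos"],s["orientation"]])
M=tcpT(s);print("z yaw",np.degrees(np.arctan2(M[1,2],M[0,2])),s["joint_positions"].round(3),"cam",(M@c["mount"])[:3,3])
E
python3 snap.py w2
```

```text
clock: 2.65
tcp_pos: [0.4472, -0.2456, 0.2603]
orientation: [-0.534, 0.463, 0.535, 0.463]
force: [0.4, -0.2, -0.6]
opening: 0.0856
z yaw 98.19963791251321 [-0.502  0.205  0.017  1.383  0.    -0.646] cam [ 0.37723705 -0.25668519  0.40369998]
```

View pics/w2.png

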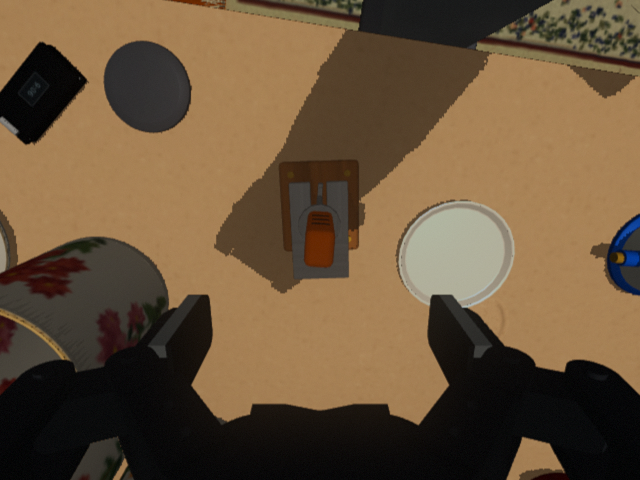

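```bash
python3 - <<'E'
import cv2
t=cv2.imread("pics/w2.png")
cv2.imwrite("pics/w2c.png",cv2.resize(t[150:290,260:380],None,fx=4.2,fy=4.2,interpolation=cv2.INTER_CUBIC))
E
```

```text
(no output)
```

View pics/w2c.png

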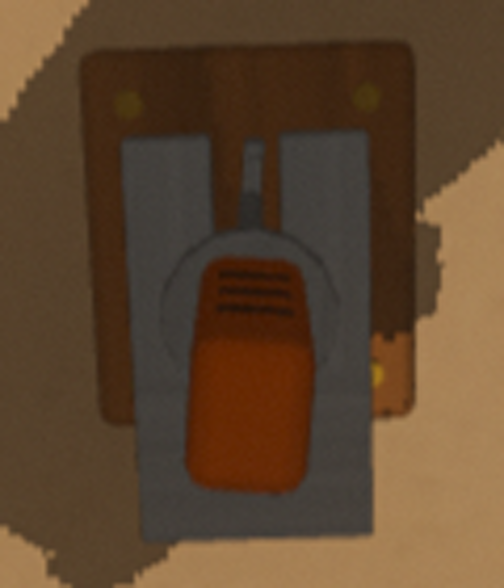

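```bash
python3 - <<'E'
from h import *
a=np.load("w2.npy");s=dict(tcp_pos=a[:3],orientation=a[3:])
c=r.camera("wrist");T=tcpT(s)
D=lambda x,y,z:atz("wrist",260+x/4.2,150+y/4.2,z,c,s)
p=D(249.5,417,.196);print("handle",p,"size",np.linalg.norm(D(249,345,.196)-D(249,489,.196)),np.linalg.norm(D(190,415,.196)-D(308,415,.196)))
f=[D(122,138,.132),D(368,131,.132),D(372,534,.132),D(143,541,.132)]
for i in range(4):
    e=f[(i+1)%4]-f[i];print(np.linalg.norm(e),np.degrees(np.arctan2(e[1],e[0])))
print("collar centre",D(250,318,.138))
slot=(D(212,136,.132)+D(278,133,.132))/2;slot2=(D(214,215,.132)+D(278,215,.132))/2
print("slot mouth",slot,slot2)
W=lambda u,v,z:atz("wrist",u,v,z,c,s)
print("dish",W(456.5,254,.012))
print("move",T[:3,:3].T@(np.array([p[0],p[1],.151])-s["tcp_pos"]))
E
```

```text
handle [ 0.44631039 -0.24678813  0.196     ] size 0.021559831940935567 0.01675221728649865
0.0433868033828129 99.84992136755865
0.07658161953438834 10.008134541600407
0.04356640412749692 -79.89527556558762
0.07677508016323972 -170.1259754385667
collar centre [ 0.44717037 -0.24659387  0.138     ]
slot mouth [ 0.41575385 -0.25202308  0.132     ] [ 0.42998558 -0.24979869  0.132     ]
dish [ 0.49092866 -0.08398813  0.012     ]
move [ 0.10933846  0.00099316 -0.00107937]
```

```bash
python3 -m jog '[1,0.04,0.001,-0.001,0, 1,0.08,0.001,-0.001,0, 1,0.1,0.001,-0.001,0, 1,0.109,0.001,-0.001,0, 1,0.109,0.001,-0.001,0, 0,0.109,0.001,-0.001,0, 0,0.109,0.001,-0.001,0, 0,0.109,0.001,-0.001,0, 0,0.109,0.001,-0.001,0, 0,0.109,0.001,-0.001,0, 0,0.109,0.001,-0.001,0, 0,0.109,0.001,-0.001,0, 0,0.109,0.001,-0.001,0]' 80
python3 snap.py w3
```

```text
clock: 3.83
tcp_pos: [0.4464, -0.2482, 0.152]
orientation: [0.535, -0.463, -0.534, -0.463]
force: [-0.0, 0.2, 6.1]
opening: 0.0172
z yaw 98.12634045636555 [-0.507  0.253 -0.202  1.115 -0.    -0.649] cam [ 0.37632531 -0.25905226  0.2953338 ]
```

View pics/w3.png

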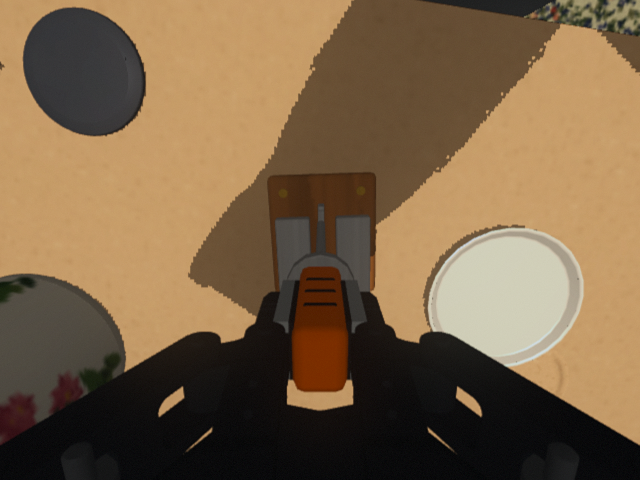

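The hook is gripped with an opening of 17.2 mm, and the collar still sits on the fork. Next I lift it a little, slide it out along the slot, then raise it.

```bash
python3 -m jog '[0,-0.008,0,0,0, 0,-0.012,0,0,0, 0,-0.012,0.03,-0.001,0, 0,-0.012,0.06,-0.002,0, 0,-0.012,0.075,-0.002,0, 0,-0.04,0.075,-0.002,0, 0,-0.08,0.075,-0.002,0, 0,-0.115,0.075,-0.002,0, 0,-0.115,0.075,-0.002,0, 0,-0.115,0.075,-0.002,0]'
python3 snap.py w4
python3 - <<'E'
from h import *
s=r.state();T=tcpT(s)[:3,:3];print(T.T@(np.array([.4806,.1432,.265])-s["tcp_pos"]))
c=r.camera("side");crop(c["image"],220,150,380,330,3.3,"pics/s4.png")
E
```

```text
clock: 4.72
tcp_pos: [0.3733, -0.2613, 0.2685]
orientation: [0.536, -0.463, -0.533, -0.464]
force: [-0.2, -0.7, -0.7]
opening: 0.0173
z yaw 98.11770102300011 [-0.611  0.105 -0.085  1.376  0.    -0.752] cam [ 0.3027829  -0.27187093  0.41163407]
[ 0.00168571 -0.16404657  0.38463697]
```

View pics/s4.png

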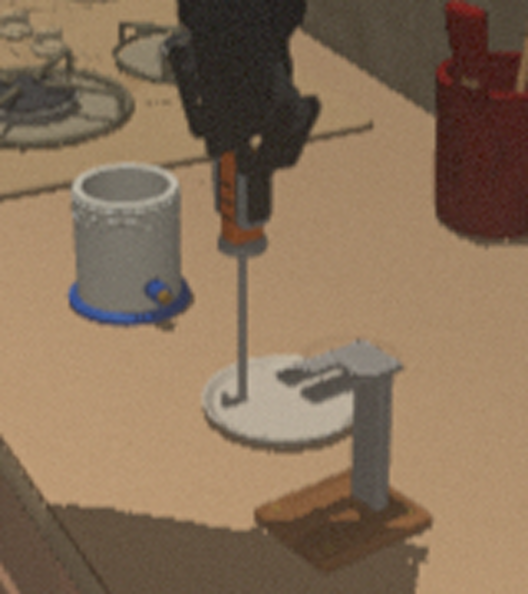

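View pics/w4.png

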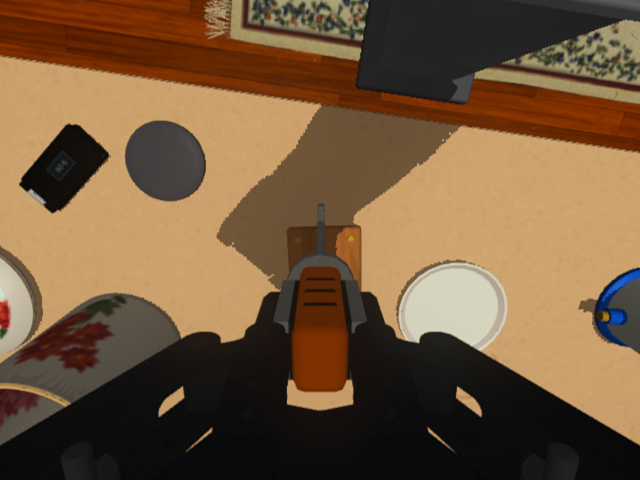

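Hook is out and straight, with the toe tip at (321,206) in the wrist view. Moving to above the housing.

```bash
python3 -m jog '[0,0,-0.015,0.035,0.5, 0,0,-0.164,0.385,3.8, 0,0,-0.164,0.385,3.8, 0,0,-0.164,0.385,3.8, 0,0,-0.164,0.385,3.8, 0,0,-0.164,0.385,3.8, 0,0,-0.164,0.385,3.8, 0,0,-0.164,0.385,3.8, 0,0,-0.164,0.385,3.8, 0,0,-0.164,0.385,3.8, 0,0,-0.164,0.385,3.8, 0,0,-0.164,0.385,3.8, 0,0,-0.164,0.385,3.8, 0,0,-0.164,0.385,3.8, 0,0,-0.164,0.385,3.8, 0,0,-0.164,0.385,3.8]'
python3 snap.py w5
python3 -c "
import cv2
t=cv2.imread('pics/w5.png');cv2.imwrite('pics/w5c.png',cv2.resize(t[140:300,240:400],None,fx=3.7,fy=3.7,interpolation=cv2.INTER_CUBIC))"
```

```text
clock: 6.15
tcp_pos: [0.4799, 0.1425, 0.2664]
orientation: [0.518, -0.481, -0.518, -0.481]
force: [-1.0, 0.2, -0.8]
opening: 0.017
z yaw 94.22452194066736 [ 0.289  0.187  0.009  1.393 -0.     0.215] cam [0.40940777 0.13637996 0.40977196]
```

View pics/w5c.png

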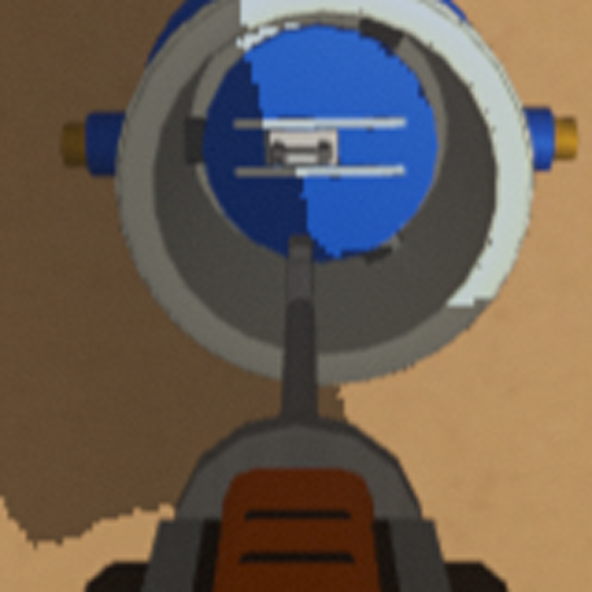

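Toe tip at crop (301,238) and eye centred at (302,150), so lateral alignment is within about 0.6 mm. I'll lower to just above the eye's height and look again.

```bash
python3 -m jog '[0,0.02,0,0.0005,0, 0,0.04,0,0.0005,0, 0,0.055,0,0.0005,0, 0,0.064,0,0.0005,0, 0,0.064,0,0.0005,0, 0,0.064,0,0.0005,0]'
python3 snap.py w6
python3 -c "
import cv2
t=cv2.imread('pics/w6.png');cv2.imwrite('pics/w6c.png',cv2.resize(t[140:300,240:400],None,fx=3.7,fy=3.7,interpolation=cv2.INTER_CUBIC))"
```

```text
clock: 6.7
tcp_pos: [0.48, 0.1439, 0.2026]
orientation: [-0.518, 0.481, 0.518, 0.481]
force: [0.2, 0.4, -0.7]
opening: 0.0171
z yaw 94.30162798469999 [ 0.291  0.209 -0.126  1.236 -0.     0.216] cam [0.40958277 0.13769894 0.34598011]
```

View pics/w6c.png

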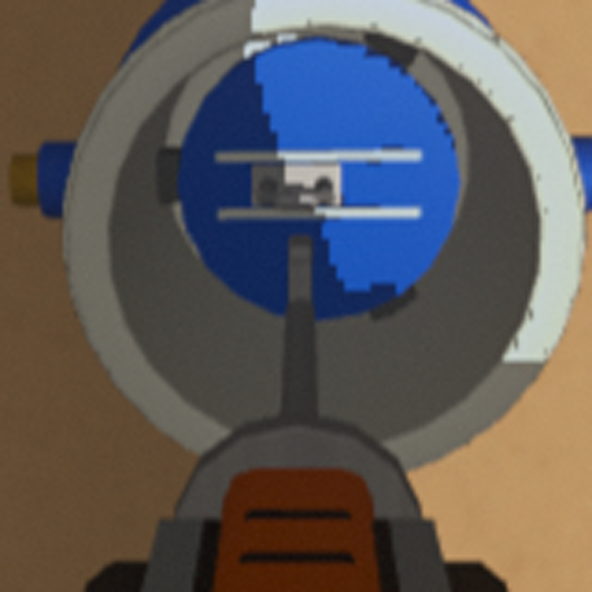

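```bash
python3 -c "
import cv2
t=cv2.imread('pics/w6.png');cv2.imwrite('pics/w6d.png',cv2.resize(t[175:245,290:350],None,fx=8.5,fy=8.5,interpolation=cv2.INTER_CUBIC))"
```

```text
(no output)
```

View pics/w6d.png

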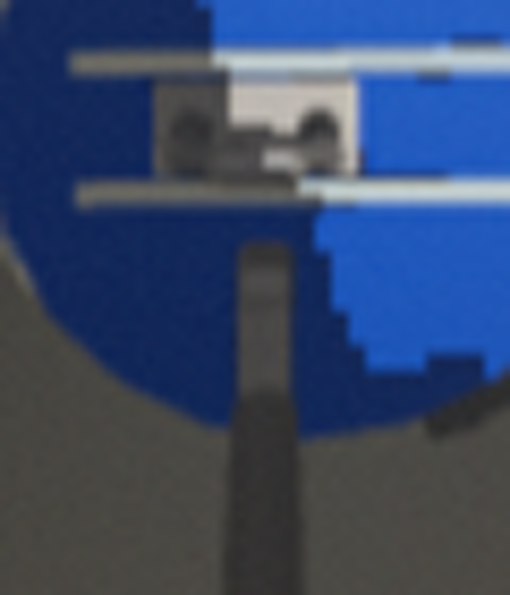

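```bash
python3 - <<'E'
from h import *
a=np.load("w6.npy");s=dict(tcp_pos=a[:3],orientation=a[3:]);c=r.camera("wrist");T=tcpT(s)
def L(u,v,z):
    p=atz("wrist",u,v,z,c,s);return T[:3,:3].T@(p-s["tcp_pos"])
print("bar",L(320,175+155/8.5,.0625)*1e3,"leg base",L(320,175+133/8.5,.043)*1e3)
print("toe tip",L(321.2,175+243/8.5,.0816)*1e3)
print("plate", L(320,175+80/8.5,.041)*1e3,L(320,175+180/8.5,.041)*1e3)
E
```

```text
bar [140.11501253  21.49704791  -0.6527947 ] leg base [159.61476558  20.28040319  -0.63437504]
toe tip [121.01402184  17.16508065   0.21181968]
plate [161.61575134  25.17403029  -0.63584655] [161.61375604  15.27059691  -0.62921446]
```

```bash
python3 -m jog '[0,0,-0.003,-0.0009,0, 0,0.007,-0.003,-0.0009,0, 0,0.014,-0.003,-0.0009,0, 0,0.020,-0.003,-0.0009,0, 0,0.024,-0.003,-0.0009,0, 0,0.026,-0.003,-0.0009,0, 0,0.026,-0.003,-0.0009,0, 0,0.026,-0.003,-0.0009,0]'
python3 snap.py w7
python3 -c "
import cv2
t=cv2.imread('pics/w7.png');cv2.imwrite('pics/w7d.png',cv2.resize(t[175:255,280:360],None,fx=7.4,fy=7.4,interpolation=cv2.INTER_CUBIC))"
```

```text
clock: 7.47
tcp_pos: [0.483, 0.1436, 0.1762]
orientation: [-0.519, 0.481, 0.519, 0.481]
force: [0.6, -0.8, -0.9]
opening: 0.0171
z yaw 94.3446838953153 [ 0.289  0.228 -0.171  1.172 -0.     0.213] cam [0.41257919 0.13736837 0.31958263]
```

View pics/w7d.png

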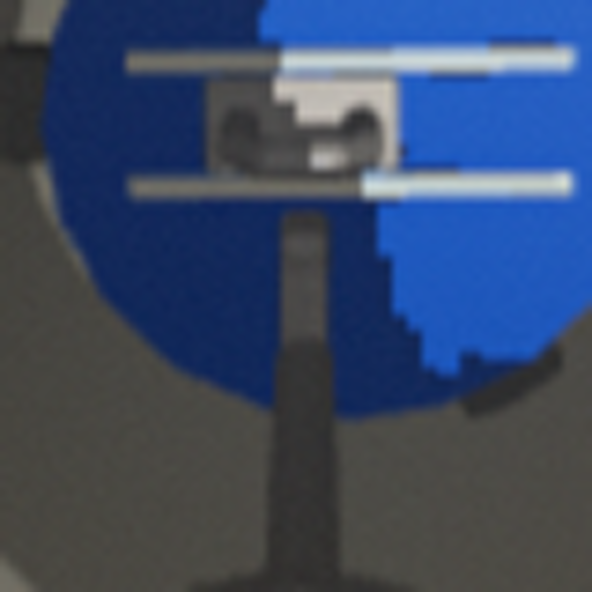

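The toe (304) is centred between the eye's legs (240/364). Advancing the toe slowly under the arch.

```bash
python3 -m jog '[0,0,0.003,-0.0002,0, 0,0,0.006,-0.0002,0, 0,0,0.009,-0.0002,0, 0,0,0.012,-0.0002,0, 0,0,0.014,-0.0002,0, 0,0,0.0155,-0.0002,0, 0,0,0.0155,-0.0002,0, 0,0,0.0155,-0.0002,0]'
python3 snap.py w8
python3 -c "
import cv2
t=cv2.imread('pics/w8.png');cv2.imwrite('pics/w8d.png',cv2.resize(t[165:265,270:370],None,fx=6,fy=6,interpolation=cv2.INTER_CUBIC))"
```

```text
clock: 8.18
tcp_pos: [0.4677, 0.1423, 0.1764]
orientation: [0.519, -0.481, -0.519, -0.481]
force: [-0.7, -0.1, -1.8]
opening: 0.0173
z yaw 94.33980118664184 [ 0.295  0.202 -0.205  1.164 -0.     0.22 ] cam [0.3971901  0.13599848 0.31973067]
```

View pics/w8d.png

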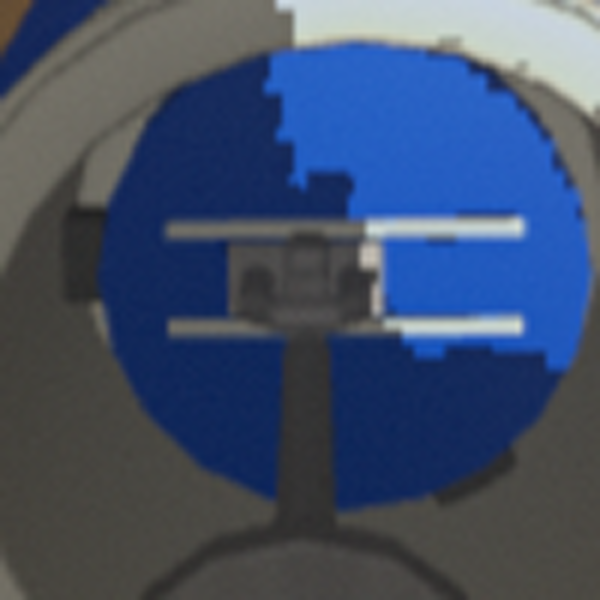

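The toe tip shows beyond the arch at (308,245) with no contact force. Lifting slowly to feel the engagement.

```bash
python3 -m jog '[0,-0.003,0,0,0, 0,-0.006,0,0,0, 0,-0.008,0,0,0, 0,-0.010,0,0,0, 0,-0.011,0,0,0, 0,-0.012,0,0,0, 0,-0.013,0,0,0, 0,-0.014,0,0,0, 0,-0.015,0,0,0, 0,-0.016,0,0,0]'; python3 -m jog '[0,-0.001,0,0,0, 0,-0.002,0,0,0, 0,-0.003,0,0,0, 0,-0.004,0,0,0, 0,-0.005,0,0,0, 0,-0.006,0,0,0]'
```

```text
clock: 9.07
tcp_pos: [0.4673, 0.1422, 0.192]
orientation: [-0.518, 0.481, 0.519, 0.48]
force: [0.3, 0.8, -8.7]
opening: 0.0169
clock: 9.57
tcp_pos: [0.4677, 0.1422, 0.1985]
orientation: [0.519, -0.481, -0.518, -0.481]
force: [-1.5, 0.3, -5.0]
opening: 0.0177
```

```bash
python3 -m jog '[0,-0.0015,0,0,0, 0,-0.003,0,0,0, 0,-0.0045,0,0,0, 0,-0.006,0,0,0, 0,-0.0075,0,0,0, 0,-0.009,0,0,0, 0,-0.0105,0,0,0, 0,-0.012,0,0,0, 0,-0.0135,0,0,0, 0,-0.015,0,0,0, 0,-0.017,0,0,0, 0,-0.019,0,0,0, 0,-0.021,0,0,0]'
python3 snap.py w9
python3 -c "
import cv2
t=cv2.imread('pics/w9.png');cv2.imwrite('pics/w9d.png',cv2.resize(t[140:290,250:390],None,fx=4,fy=4,interpolation=cv2.INTER_CUBIC))"
```

```text
clock: 10.65
tcp_pos: [0.4676, 0.1422, 0.2195]
orientation: [0.519, -0.481, -0.519, -0.481]
force: [-0.2, -1.1, -4.3]
opening: 0.0166
z yaw 94.33756616252865 [ 0.295  0.181 -0.119  1.271 -0.     0.22 ] cam [0.39718307 0.13596809 0.36287902]
```

View pics/w9d.png

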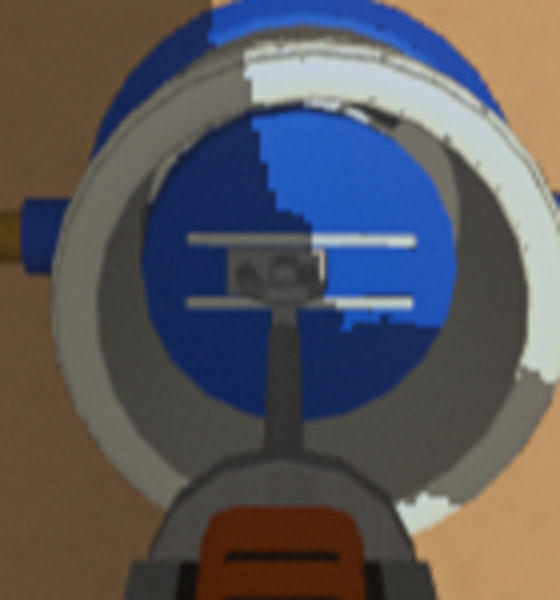

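```bash
python3 -m jog '[0,-0.003,0,0,0, 0,-0.008,0,0,0, 0,-0.013,0,0,0, 0,-0.018,0,0,0, 0,-0.023,0,0,0, 0,-0.028,0,0,0, 0,-0.033,0,0,0, 0,-0.038,0,0,0, 0,-0.043,0,0,0, 0,-0.048,0,0,0, 0,-0.053,0,0,0, 0,-0.058,0,0,0, 0,-0.063,0,0,0, 0,-0.068,0,0,0, 0,-0.074,0,0,0, 0,-0.08,0,0,0, 0,-0.086,0,0,0, 0,-0.092,0,0,0, 0,-0.098,0,0,0, 0,-0.1,0,0,0]'; python3 -m jog '[0,0,0,0,0,0,0,0,0,0,0,0,0,0,0]'
python3 snap.py w10
python3 - <<'E'
from h import *
c=r.camera("side");crop(c["image"],200,100,340,310,2.8,"pics/s10.png")
E
```

```text
clock: 12.37
tcp_pos: [0.4679, 0.1424, 0.3204]
orientation: [0.519, -0.48, -0.518, -0.481]
force: [-0.3, 0.1, -4.4]
opening: 0.0169
clock: 12.62
tcp_pos: [0.4675, 0.1422, 0.319]
orientation: [-0.518, 0.481, 0.519, 0.48]
force: [-0.1, -0.0, -5.1]
opening: 0.0173
z yaw 94.33868133858326 [ 0.295  0.161  0.11   1.52  -0.     0.22 ] cam [0.39711064 0.13596988 0.46238726]
```

View pics/s10.png

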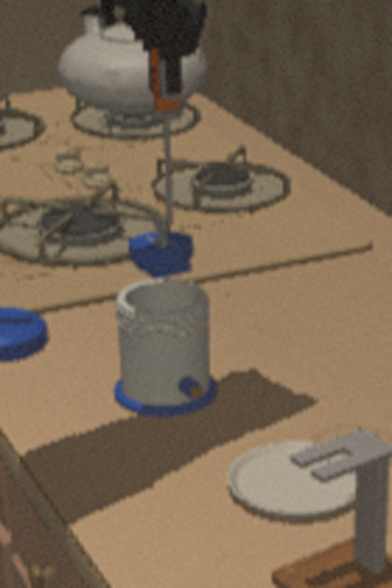

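View pics/w10.png

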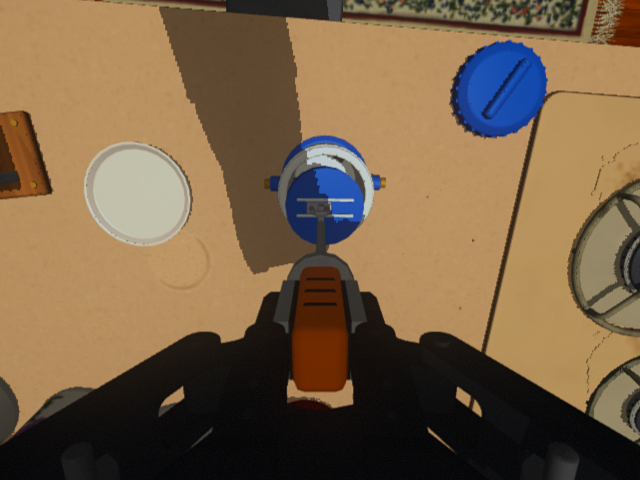

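The cartridge hangs clear of the housing with a slight tilt. Carrying it to the dish with a soft ramp.

```bash
python3 -m jog '[0,0,0,-0.002,0, 0,0,0,-0.007,0, 0,0,-0.001,-0.014,0, 0,0,-0.001,-0.023,0, 0,0,-0.002,-0.034,0, 0,0,-0.003,-0.047,0, 0,0,-0.004,-0.061,0, 0,0,-0.005,-0.076,0, 0,0,-0.006,-0.091,0, 0,0,-0.007,-0.106,0, 0,0,-0.008,-0.121,0, 0,0,-0.009,-0.136,0, 0,0,-0.010,-0.151,0, 0,0,-0.011,-0.166,0, 0,0,-0.012,-0.181,0, 0,0,-0.013,-0.194,0, 0,0,-0.0135,-0.206,0, 0,0,-0.014,-0.216,0, 0,0,-0.0145,-0.224,0, 0,0,-0.015,-0.229,0]'
python3 -m jog '[0,0.003,0,-0.002,0, 0,0.010,0,-0.004,0, 0,0.020,0,-0.004,0, 0,0.032,0,-0.004,0, 0,0.044,0,-0.004,0, 0,0.056,0,-0.004,0, 0,0.068,0,-0.004,0, 0,0.078,0,-0.004,0, 0,0.087,0,-0.004,0, 0,0.094,0,-0.004,0, 0,0.098,0,-0.004,0, 0,0.1,0,-0.004,0, 0,0.1,0,-0.004,0, 0,0.1,0,-0.004,0]'
python3 snap.py w11
python3 - <<'E'
from h import *
c=r.camera("side");crop(c["image"],230,130,390,330,2.9,"pics/s11.png")
E
```

```text
clock: 14.38
tcp_pos: [0.4999, -0.0861, 0.3193]
orientation: [0.518, -0.481, -0.518, -0.481]
force: [0.6, -0.2, -4.4]
opening: 0.0171
clock: 15.55
tcp_pos: [0.5005, -0.089, 0.2197]
orientation: [0.519, -0.481, -0.518, -0.481]
force: [0.2, 0.3, -5.0]
opening: 0.0172
z yaw 94.3358248909731 [-0.176  0.213 -0.076  1.281 -0.    -0.252] cam [ 0.42992357 -0.09524337  0.36298992]
```

View pics/s11.png

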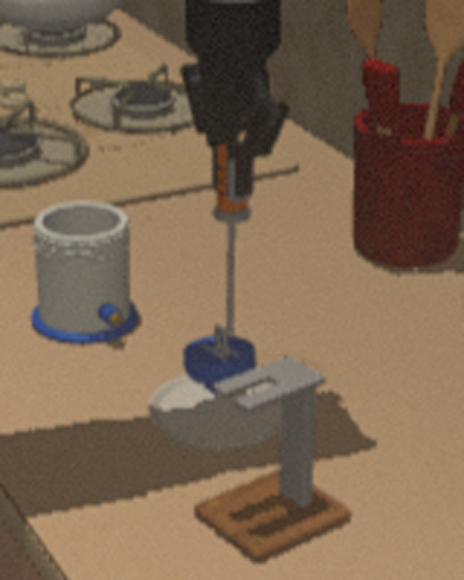

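View pics/w11.png

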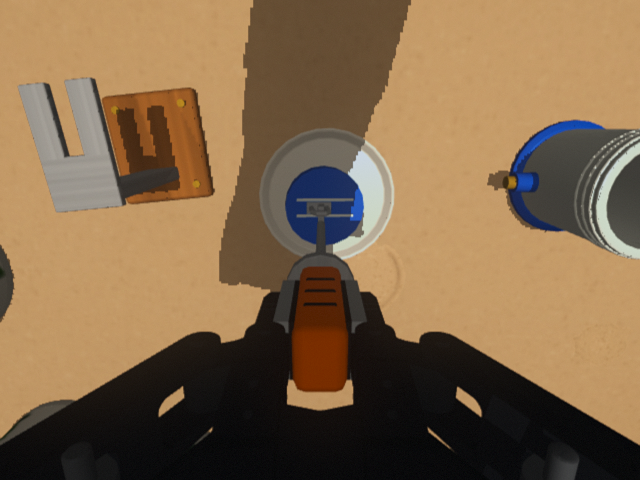

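```bash
python3 -m jog '[0,0.003,0,0,0, 0,0.008,0,0,0, 0,0.013,0,0,0, 0,0.018,0,0,0, 0,0.022,0,0,0, 0,0.025,0,0,0, 0,0.027,0,0,0, 0,0.0285,0,0,0, 0,0.03,0,0,0, 0,0.031,0,0,0, 0,0.032,0,0,0, 0,0.033,0,0,0, 0,0.034,0,0,0, 0,0.035,0,0,0, 0,0.036,0,0,0, 0,0.037,0,0,0, 0,0.038,0,0,0, 0,0.039,0,0,0, 0,0.040,0,0,0, 0,0.040,0,0,0]'
python3 -m jog '[0,0.002,0,0,0, 0,0.004,0,0,0, 0,0.006,0,0,0, 0,0.007,0,0,0, 0,0.007,0,0,0]'
python3 snap.py w12
python3 -c "
import cv2
t=cv2.imread('pics/w12.png');cv2.imwrite('pics/w12d.png',cv2.resize(t[140:290,250:390],None,fx=4,fy=4,interpolation=cv2.INTER_CUBIC))"
python3 - <<'E'
from h import *
c=r.camera("side");crop(c["image"],270,170,370,290,5,"pics/s12.png")
E
```

```text
clock: 17.32
tcp_pos: [0.5003, -0.0891, 0.1793]
orientation: [0.519, -0.481, -0.518, -0.481]
force: [1.1, -1.6, -0.4]
opening: 0.017
clock: 17.73
tcp_pos: [0.4999, -0.0887, 0.1718]
orientation: [-0.518, 0.481, 0.519, 0.481]
force: [-0.2, -0.5, -1.3]
opening: 0.0172
z yaw 94.3427088334308 [-0.176  0.237 -0.17   1.164  0.    -0.252] cam [ 0.42960429 -0.09507281  0.3152282 ]
```

View pics/s12.png

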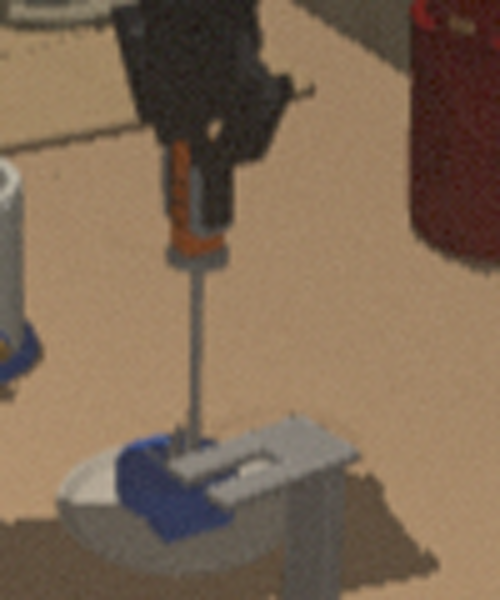

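View pics/w12d.png

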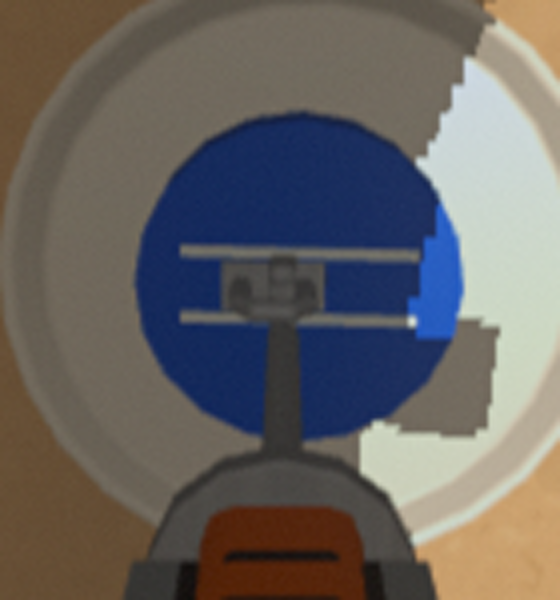

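The cartridge is seated. The toe (284) sits about 1.7 mm right of the eye's centre (275), so I nudge it left before backing out.

```bash
python3 -m jog '[0,0,0,-0.0008,0, 0,0,0,-0.0016,0, 0,0,0,-0.0016,0, 0,0,-0.003,-0.0016,0, 0,0,-0.006,-0.0016,0, 0,0,-0.009,-0.0016,0, 0,0,-0.012,-0.0016,0, 0,0,-0.015,-0.0016,0, 0,0,-0.019,-0.0016,0, 0,0,-0.022,-0.0016,0, 0,0,-0.022,-0.0016,0]'
python3 snap.py w13
python3 -c "
import cv2
t=cv2.imread('pics/w13.png');cv2.imwrite('pics/w13d.png',cv2.resize(t[120:290,240:400],None,fx=3.5,fy=3.5,interpolation=cv2.INTER_CUBIC))"
```

```text
clock: 18.75
tcp_pos: [0.523, -0.0888, 0.1722]
orientation: [0.519, -0.481, -0.519, -0.481]
force: [0.4, 0.1, -1.3]
opening: 0.0169
z yaw 94.35067506137113 [-0.168  0.274 -0.119  1.178 -0.    -0.244] cam [ 0.45253501 -0.095096    0.31555277]
```

View pics/w13d.png

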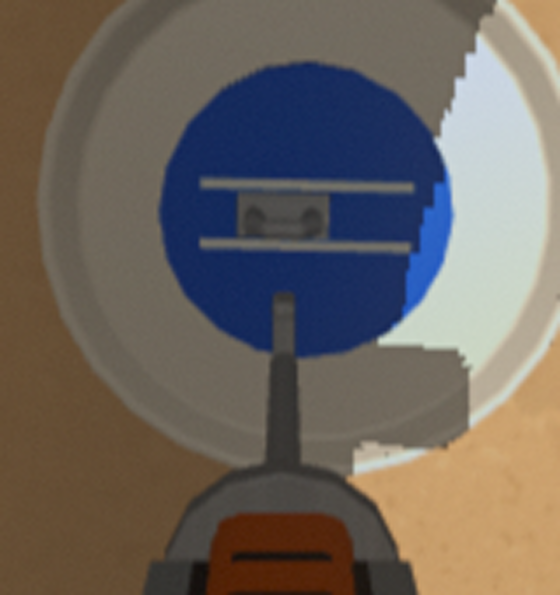

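Unhooked cleanly and clear of the eye. Raising the hook and travelling to in front of the fork.

```bash
python3 -m jog '[0,-0.01,0,0,0, 0,-0.03,0,0,0, 0,-0.06,0,0,0, 0,-0.09,0,0,0, 0,-0.113,0,0,0, 0,-0.113,0.02,-0.02,-1, 0,-0.113,0.05,-0.049,-2, 0,-0.113,0.08,-0.079,-3, 0,-0.113,0.11,-0.108,-4, 0,-0.113,0.14,-0.138,-5, 0,-0.113,0.155,-0.152,-5, 0,-0.113,0.163,-0.160,-5, 0,-0.113,0.163,-0.160,-5, 0,-0.113,0.163,-0.160,-5]'
python3 snap.py w14
python3 - <<'E'
from h import *
s=r.state();T=tcpT(s)[:3,:3]
for p in [(.3725,-.261,.165),(.4464,-.248,.165)]: print(T.T@(np.array(p)-s["tcp_pos"]))
c=r.camera("side");crop(c["image"],250,150,390,330,3.2,"pics/s14.png")
c=r.camera("top");crop(c["image"],205,215,405,305,4,"pics/t14.png")
E
```

```text
clock: 19.97
tcp_pos: [0.3719, -0.2608, 0.2859]
orientation: [0.539, -0.458, -0.538, -0.458]
force: [-0.0, -0.4, -0.9]
opening: 0.0169
z yaw 99.25282380315828 [-0.612  0.102 -0.044  1.424  0.    -0.773] cam [ 0.30205926 -0.27308794  0.42918785]
[ 1.20700658e-01  2.83349993e-05 -6.59908571e-04]
[ 0.12074827 -0.07500154  0.00019163]
```

View pics/s14.png

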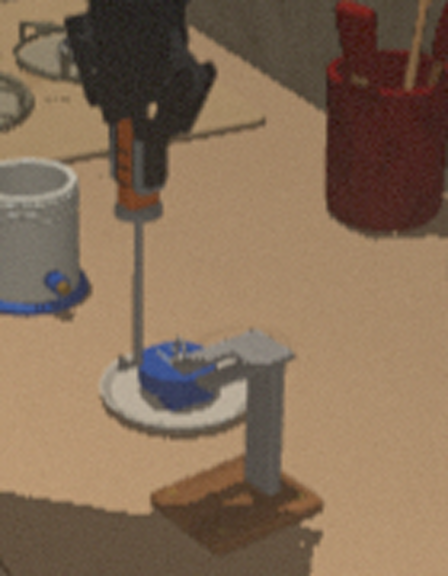

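View pics/w14.png

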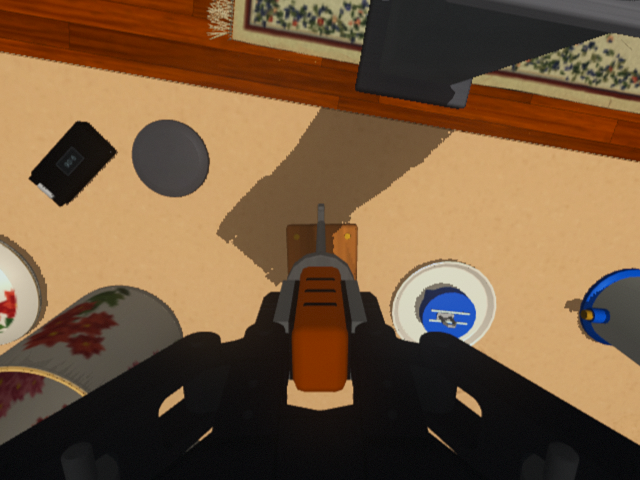

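View pics/t14.png

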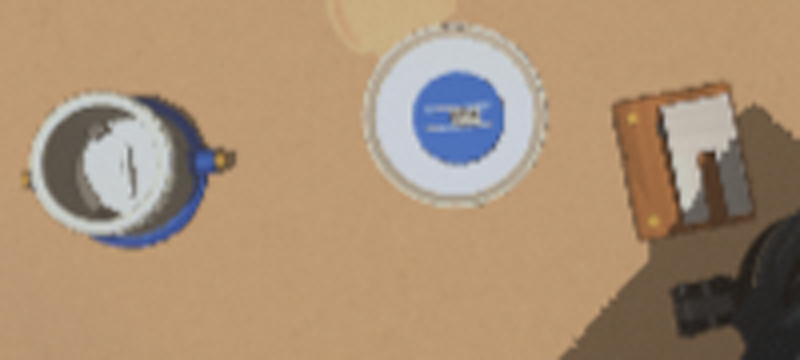

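Cartridge is centred in the dish in the top view: (459,117) against the dish centre (456,114). Lowering in front of the slot, then sliding in.

```bash
python3 -m jog '[0,0.035,0,0,0, 0,0.07,0,0,0, 0,0.1,0,0,0, 0,0.117,0,0,0, 0,0.122,0,0,0, 0,0.122,0,0,0, 0,0.122,-0.02,0,0, 0,0.122,-0.03,0,0, 0,0.122,-0.03,0,0, 0,0.122,-0.03,0,0]'
python3 snap.py w15
python3 -c "
import cv2
t=cv2.imread('pics/w15.png');cv2.imwrite('pics/w15d.png',cv2.resize(t[150:310,240:400],None,fx=3.7,fy=3.7,interpolation=cv2.INTER_CUBIC))"
```

```text
clock: 20.95
tcp_pos: [0.4023, -0.2558, 0.1641]
orientation: [0.54, -0.457, -0.539, -0.457]
force: [-0.4, 1.2, -0.5]
opening: 0.0168
z yaw 99.43130026618583 [-0.566  0.189 -0.254  1.126 -0.    -0.731] cam [ 0.33252364 -0.26825666  0.30742894]
```

View pics/w15d.png

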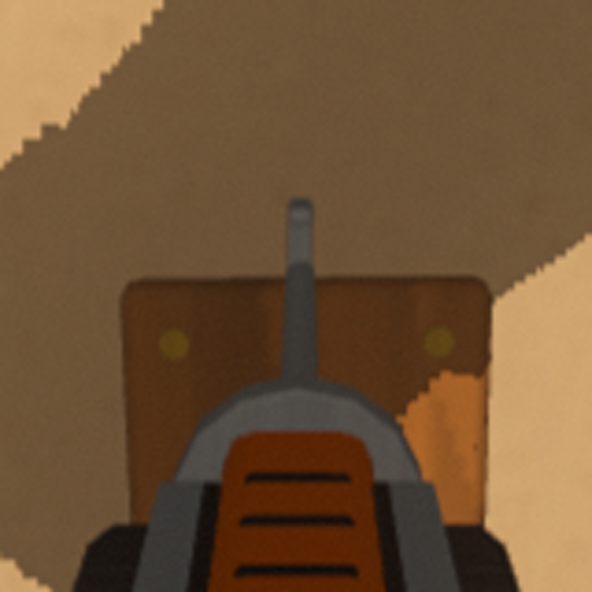

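```bash
python3 -m jog '[0,0,-0.008,0.0015,0, 0,0,-0.016,0.0015,0, 0,0,-0.024,0.0015,0, 0,0,-0.032,0.0015,0, 0,0,-0.039,0.0015,0, 0,0,-0.045,0.0015,0, 0,0,-0.045,0.0015,0, 0,0,-0.045,0.0015,0]'
python3 snap.py w16
python3 -c "
import cv2
t=cv2.imread('pics/w16.png');cv2.imwrite('pics/w16d.png',cv2.resize(t[150:310,240:400],None,fx=3.7,fy=3.7,interpolation=cv2.INTER_CUBIC))"
```

```text
clock: 21.67
tcp_pos: [0.4458, -0.2469, 0.1631]
orientation: [-0.539, 0.458, 0.539, 0.457]
force: [-0.7, 0.0, -1.2]
opening: 0.017
z yaw 99.3714498152741 [-0.506  0.245 -0.183  1.143 -0.    -0.669] cam [ 0.376162   -0.25939817  0.30649239]
```

View pics/w16d.png

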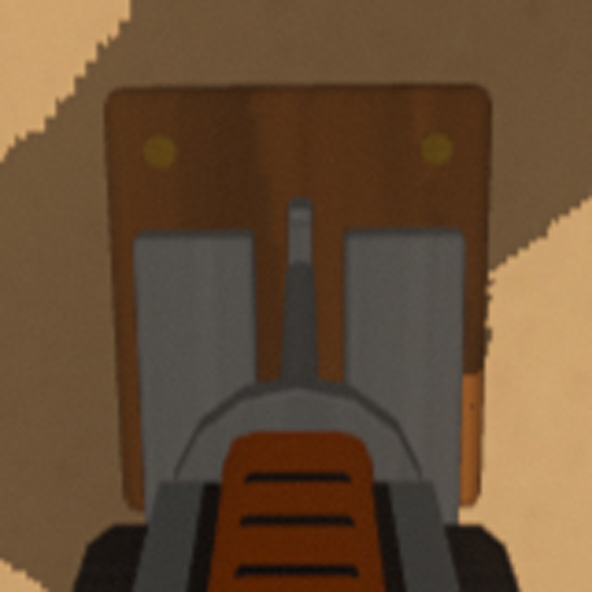

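The shank (301) is centred in the slot (255–345). Lowering onto the arms.

```bash
python3 -m jog '[0,0.004,0,0,0, 0,0.007,0,0,0, 0,0.009,0,0,0, 0,0.010,0,0,0, 0,0.0105,0,0,0, 0,0.0105,0,0,0, 0,0.0105,0,0,0]'
```

```text
clock: 22.3
tcp_pos: [0.4456, -0.2471, 0.1529]
orientation: [0.539, -0.458, -0.539, -0.458]
force: [-0.2, 0.3, -1.0]
opening: 0.0173
```

```bash
python3 -m jog '[0,0.0005,0,0,0, 0,0.001,0,0,0, 0,0.0015,0,0,0, 0,0.0015,0,0,0]'
```

```text
clock: 22.63
tcp_pos: [0.4457, -0.2471, 0.152]
orientation: [0.539, -0.458, -0.539, -0.458]
force: [-2.0, 1.7, 6.3]
opening: 0.017
```

The collar now bears on the arms (+6 N). Releasing gradually and rising.

```bash
python3 -m jog '[0.3,0,0,0,0, 0.4,0,0,0,0, 0.5,0,0,0,0, 0.7,0,0,0,0, 0.9,0,0,0,0, 1,0,0,0,0, 1,0,0,0,0, 1,0,0,0,0]'
python3 -m jog '[1,-0.01,0,0,0, 1,-0.03,0,0,0, 1,-0.06,0,0,0, 1,-0.09,0,0,0, 1,-0.12,0,0,0, 1,-0.12,0,0,0, 1,-0.12,0,0,0]'
python3 snap.py w17
python3 - <<'E'
from h import *
c=r.camera("side");crop(c["image"],225,190,365,330,4.2,"pics/s17.png")
E
```

```text
clock: 23.3
tcp_pos: [0.4456, -0.2471, 0.1513]
orientation: [-0.539, 0.458, 0.539, 0.458]
force: [-0.2, 0.3, 0.1]
opening: 0.0857
clock: 23.88
tcp_pos: [0.4465, -0.2475, 0.2735]
orientation: [0.54, -0.457, -0.538, -0.458]
force: [-0.8, 0.5, -1.1]
opening: 0.0855
z yaw 99.34149458440413 [-0.506  0.199  0.043  1.41  -0.    -0.669] cam [ 0.3762522  -0.25966247  0.4166556 ]
```

View pics/s17.png

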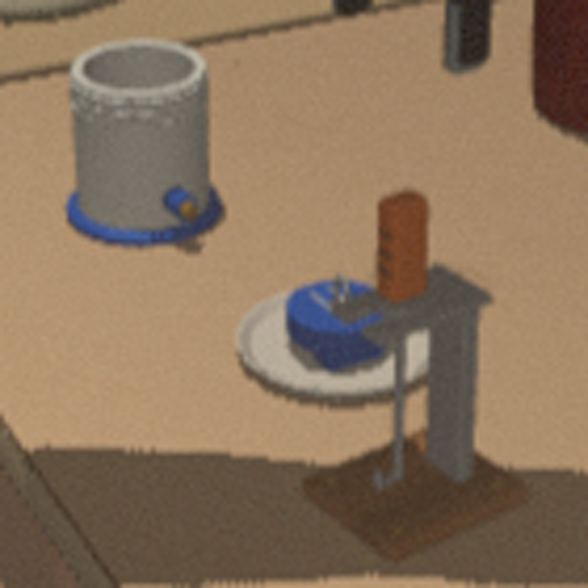

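View pics/w17.png

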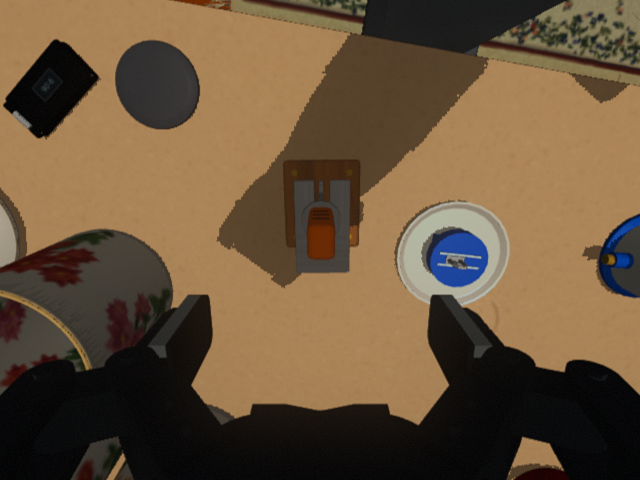

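The hook hangs as at the start and the cartridge stands centred in the dish. I let everything settle briefly, recheck, then hand in.

```bash
python3 -m jog '[1,-0.02,0,0,0, 1,-0.02,0,0,0, 1,-0.02,0,0,0, 1,-0.02,0,0,0, 1,-0.02,0,0,0, 1,-0.02,0,0,0, 1,-0.02,0,0,0, 1,-0.02,0,0,0]'
python3 - <<'E'
from h import *
a=cv2.imread("pics/s17.png")
c=r.camera("side");crop(c["image"],225,190,365,330,4.2,"pics/s18.png")
b=cv2.imread("pics/s18.png");print("mean diff hook/dish region",cv2.absdiff(a,b)[180:560,230:540].mean())
r.job_done();print(r.state()["clock"])
E
```

```text
clock: 24.65
tcp_pos: [0.4455, -0.247, 0.291]
orientation: [-0.539, 0.458, 0.539, 0.458]
force: [-0.8, -0.2, 0.9]
opening: 0.0858
mean diff hook/dish region 2.0113667232597625
the job is handed in; nothing more can be done
the job is handed in; nothing more can be done
```

I drew the blue cartridge out with the hook, set it upright in the middle of the dish, unhooked it and hung the hook back in its fork. The job was handed in at about 24.7 s of the 72 s allowed; no verdict is reported, so success is judged only from my own checks.

- **Finding the eye:** I located it with the wrist camera rather than by feel, and slid the toe under it with no contact force showing. The lift reading then rose to about 9 N, which I took as the hook engaging.
- **Forces:** The wrist readings I took stayed under 10 N. I could not read the hook, cartridge or dish contact forces separately.
- **Small correction:** After setting down, the toe sat about 1.7 mm to one side, close to one leg of the eye. I shifted it 1.6 mm before backing out, and it came away freely.
- **Last checks:** The cartridge is about 1 mm from the dish centre in the top view and looks upright. The hook hangs straight with its collar on the arms, as at the start. Two pictures about 0.7 s apart showed only small differences around the hook and dish, so both looked still. The gripper was open and clear. Nothing else appeared moved in the pictures, but I did not measure the bystanders' positions.

No check failed or disagreed.

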